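# Set the polariser ring of the dent-inspection light to its red mark

## Robot

A 7-joint arm with a two-finger parallel gripper is mounted at the origin on a cart in front of the work surface, level with it; the furniture and walls round the work are solid. World frame = base frame: x ahead of the robot, y to its left, z up, the work surface at z = 0. Lengths are in m, angles in rad, forces in N, time in s.
With the tool pointing down it reaches from about 0.425 to 0.925 m from the base axis. Payload 6.8 kg.
Tool frame: the origin (TCP) lies between the finger pads; the fingertips stand r.tcp_to_tips ahead of it and the grasp point (between the pads) lies 3 mm ahead of it (r.tcp_to_tips is the distance from the TCP to the fingertips, in m); z points along the fingers, y is the line along which they close (so a half turn about z gives the same grasp; the last joint's range is limited). The gripper opens to 85 mm and grips with 20 to 120 N. Pads are 22 mm wide; open, the fingers measure 114 mm over their backs; the gripper's body (76 mm by 85 mm) begins 54 mm behind the grasp point. The pads swing forward as they close: fully open they stand 13 mm farther back than shut.
Start: joints at [1.102, 0.477, 0.022, 1.555, -0.011, 1.109, -0.083], TCP at [0.238, -0.632, 0.253] pointing down, gripper open.
Joint ranges: [-2.96, 2.96], [-0.34, 2.1], [-1.41, 1.46], [0.24, 2.44], [-1.37, 4.51], [0.17, 1.92], [-2.96, 2.96]. Speed limits (rad/s): [2.39, 2.39, 3.14, 3.14, 3.14, 3.14, 3.14].

## Interface

Orientations are given as a rotation vector (axis times angle).
In Python, from bench import r gives the robot as it stands. The module is installed in compiled form; this text tells all that it offers.
- The arm moves only by the tool step_arm, never from a script. Its argument "moves" is a list of rows, each an object of numbers: "rx", "ry", "rz": the turn, a rotation vector about the tool's x, y, z in degrees; "dx", "dy", "dz": the shift along the tool's x, y, z in mm; "gripper": the opening, from -1 (shut) to 1 (fully open). In form: [{"rx": .., "ry": .., "rz": .., "dx": .., "dy": .., "dz": .., "gripper": ..}, ...]. A call has 1 to 20 rows; each row shifts and turns the commanded pose from where the row before left it, along the tool's axes as they then stand; what a row does not reach is not made up. A row lasts 1/8 s, in which the tool goes at most 62.5 mm and 10.7 degrees, less where a joint would pass 70% of its speed; a pose out of reach is approached as far as the arm can. A call is refused whole if a number of a shift passes 62.5 or a number of a turn 10.7, either way. A call with a gripper value outside its range is refused whole. The fingers move at their own pace and stop on an object; "grip_force" is the grip in N (left out, the last holds). Time passes only in rows, so rows that do not move let the fingers close. It gives the time, the measured TCP pose, the force, the opening and the grip force at its end, in the units of the state.
- r.get_obs(): the state, without advancing time (a new reading comes with each control period).
- r.grab_frame(name): name is "scene" or "top" or "wrist"; returns the picture (400x640x3 uint8, blue, green, red); there is no depth.
- r.camera_info(name): a dict with "mtx" (3x3 intrinsics, pixels), "rvec" (rotation vector, rad) and "tvec" (3), from world to camera coordinates, as OpenCV has them. Camera axes: x right, y down, z forward; pixel columns grow to the right and rows downward; lengths in m; the calibration is good to about 2 mm. A picture is of the moment at which its call begins: read the wrist's pose just before it. camera_info takes no time and is no camera call; for the wrist camera it gives the pose at the moment of the call.
- r.hand_in(): hands the job in; it is judged then, once.
The state is a dict: "clock": time; "joints": joint angles; "qvel": joint speeds; "tau": joint torques, N m; "tcp_pos": TCP position; "orientation": TCP orientation; "contact_force": force on the tool from outside, world axes, zero at the start; "moment": the same for the moment, N m; "grip_width": finger opening in m; "gripper_force": force on a finger pad.
Only numpy, scipy, OpenCV 4.12 (cv2) and the standard library are available. Lean on these libraries where they do the work, as an engineer would, in place of code of your own. Each camera call takes 0.05 s, during which the arm holds its last target. There are 200 camera calls.

## Task

Turn the polariser ring of the inspection light by pushing its orange lever round with the fingers until the white pointer stands at the red mark (not the yellow one), then leave it there. Only push: do not pinch the lever between the fingers and do not force it, and leave the small things lying round the light where they are.

Things in the scene. Friction and masses are not known exactly. Their poses are not given: they have to be found in the camera images.
- light: Round flat inspection light fixed on the bench on a short foot; origin on its axis at the bench top, z up, cable stub at its +x side. Black flange, radius 124 mm, top 24 mm above the bench, white lines every 10 degrees; grey housing (radius 59 mm, top 45 mm) with white window; round it a ribbed aluminium ring (outer radius 81 mm, top 42 mm) that turns about the vertical axis.
- ring (a joint): Angle of the ring in rad about the light's axis, positive anticlockwise seen from above; 0 with the lever towards the light's -x; stops at -2.1 and 2.1. Friction holds it where it is left; turning it takes about 1.5 to 3 N at the lever.
- lever_mid (a point): Orange lever, an upright post on the ring 95 mm from the axis: 14 mm radially, 12 mm along the arc, from 40 to 96 mm above the bench, both flanks free above 46 mm. The point is its centre, 68 mm above the bench. Its axes turn with the ring: -x points outward from the axis, y along the arc (anticlockwise is -y).
- pointer (a point): Tip of the white pointer (5 mm wide) below and outside the lever, on the same radius line, 112 mm from the axis and 28 mm above the bench. Same axes as lever_mid.
- red_mark: Red round mark, 12 mm across and 3 mm high, fixed on the scale flange about 112 mm from the light's axis; origin at the centre of its underside, 24 mm above the bench. It sits 1.35 to 1.8 rad from ring angle 0, to one side or the other.
- yellow_mark: Yellow round mark, the same size, fixed on the flange on the opposite side of the light; not the one wanted.
- flange_disc: Loose black adapter disc with a hub, 57 mm across, 20 mm high; to be left alone; origin at the centre of its underside.
- blue_tab: Loose blue plastic pull tab, 30 mm across, 26 mm high; to be left alone; origin at the centre of its underside.
- thumb_nut: Loose black thumb nut, 20 mm across, 9 mm high; to be left alone; origin at the centre of its underside.
- foam: Loose black foam block, 48x88x32 mm; to be left alone; origin at the centre of its underside.

How it is judged:
At the end, for the whole second after the job is handed in: The pointer's centre line passes within 6 mm of the centre of the red mark (that is, the line meets the red dot), and the ring is at rest (y of red_mark in the frame of pointer between -0.006 and 0.006 m and horizontal distance between red_mark and pointer below 0.02 m and velocity of joint ring between -0.02 and 0.02 rad/s); the robot touches nothing.
It fails at once if the lever is pinched: both flanks pressed by the fingers at once (over 1 N each) (contact force between each of ring_c0, ring_c1 and the fingers above 1 N).
It fails at once if the lever is forced: over 25 N between the robot's fingers and the light (contact force between light and the fingers above 25 N).
It fails at once if one of the small things round the light is shifted or lifted by more than 15 mm (distance of any of flange_disc, blue_tab, thumb_nut, foam from where it was at the start of the episode above 0.015 m).
It also fails if it takes over 48 s, if anything falls off the work surface, if the arm or the gripper's body presses on something with over 40 N, if the wrist force passes 120 N, or if a joint passes its speed limit or range.

## Working session

There is one attempt and no reset: what is moved stays moved. The work goes in short steps, Python scripts to look and compute and a tool call to move; the robot and the scene stay as the last step left them, time stands still between calls to the robot, and variables do not carry over. Pictures are saved under pics/ and viewed, at most 10 in all, crops included, and the job is handed in when it is done.

Besides the shell and the picture viewer there is one more tool, called by a JSON object that holds its "api" and its "payload". step_arm: Moves the arm, as the interface text tells. Its arguments: {"type":"object","properties":{"moves":{"type":"array","items":{"type":"object","properties":{"rx":{"type":"number"},"ry":{"type":"number"},"rz":{"type":"number"},"dx":{"type":"number"},"dy":{"type":"number"},"dz":{"type":"number"},"gripper":{"type":"number"}}}},"grip_force":{"type":"number"}},"required":["moves"]}

```bash
mkdir -p pics; python3 - <<'E'
from bench import r
import cv2
for n in("top","scene"):
    cv2.imwrite(f"pics/{n}0.png",r.grab_frame(n))
    print({k:v.round(4).tolist() for k,v in r.camera_info(n).items() if hasattr(v,'round')})
o=r.get_obs();print(o,r.tcp_to_tips)
E
```

```text
{'mtx': [[414.6386, 0.0, 327.7978], [0.0, 414.6386, 196.5699], [0.0, 0.0, 1.0]], 'rvec': [2.1414, -2.1401, 0.1442], 'tvec': [-0.1373, 0.5382, 0.9834]}
{'mtx': [[395.1021, 0.0, 317.53], [0.0, 395.1021, 202.6344], [0.0, 0.0, 1.0]], 'rvec': [0.7915, -2.5391, 1.1384], 'tvec': [0.3686, 0.3338, 0.7627]}
{'clock': 0.1, 'joints': array([ 1.10190327,  0.47774292,  0.02235799,  1.55636342, -0.01148234,
        1.10931057, -0.08309801]), 'qvel': array([-0.00089611, -0.00265715,  0.00091451, -0.00247967, -0.00019065,
        0.00063573,  0.00067459]), 'tau': array([ 3.69136833e-03, -5.97762501e+01,  1.61287844e+00, -2.81958640e+01,
        1.27497417e-02,  4.99593691e-03, -2.53419796e-05]), 'tcp_pos': array([ 0.23808461, -0.63107476,  0.25240156]), 'orientation': array([-3.08899918e+00, -5.63395044e-01,  7.03349444e-04]), 'contact_force': array([-0.68855933,  0.72232513,  0.59033225]), 'moment': array([ 0.00798886, -0.04218757,  0.02999918]), 'gripper_force': 0.0, 'grip_width': 0.08548443664006164} 0.022
```

View pics/top0.png

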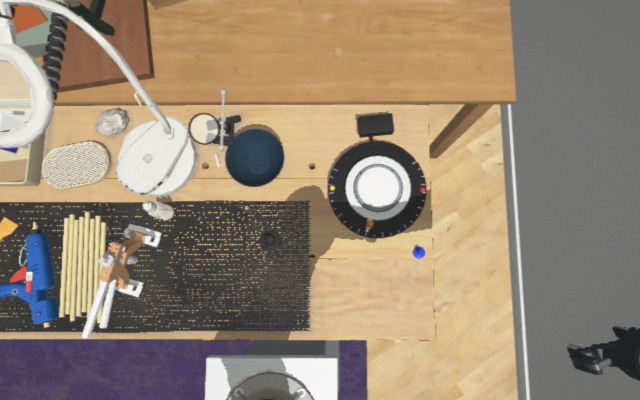

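View pics/scene0.png

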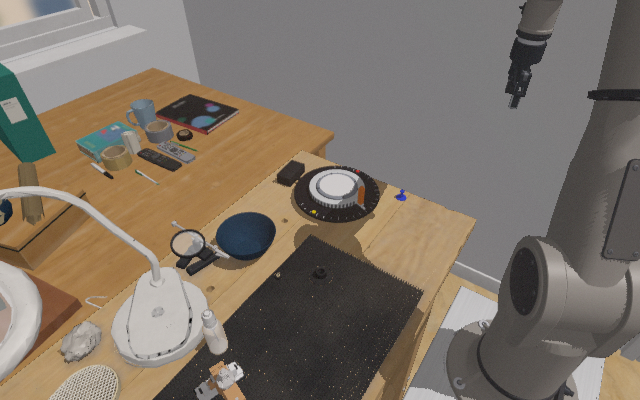

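The top view shows the light at about (377,189), red mark at (423,189), yellow at (333,188), lever near (370,224), foam at (376,125) and blue tab at (419,252). I'll enlarge it.

```bash
python3 - <<'E'
import cv2
a=cv2.imread("pics/top0.png")[110:265,310:450]
b=cv2.imread("pics/scene0.png")[150:240,270:420]
cv2.imwrite("pics/c.png",cv2.resize(a,None,fx=3.8,fy=3.8,interpolation=cv2.INTER_CUBIC))
E
```

```text
(no output)
```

View pics/c.png

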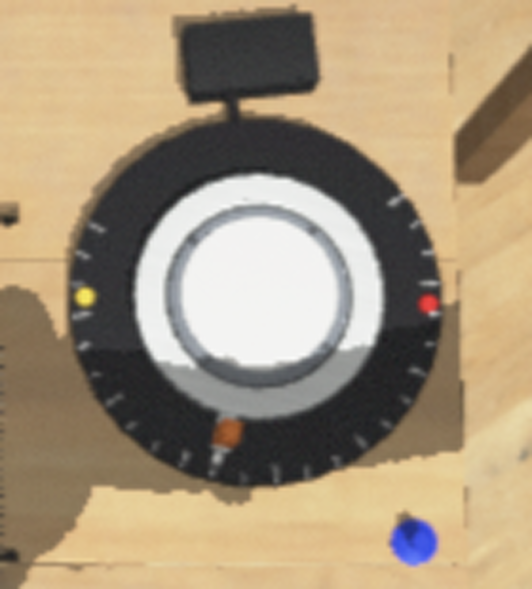

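In the crop (offset 310,110; ×3.8): flange centre (255,301), red (429,303), yellow (86,297), pointer tip (215,470), lever (229,433), cable stub (232,105), blue tab (414,541). The foam spans about (180–318, 14–103).

```bash
cat >h.py <<'E'
from bench import r
import numpy as np, cv2
def ray(n,uv,z):
    c=r.camera_info(n); R=cv2.Rodrigues(np.array(c['rvec'],float))[0]; t=np.array(c['tvec'],float).ravel()
    C=-R.T@t; d=R.T@np.linalg.inv(c['mtx'])@[uv[0],uv[1],1]
    return (C+d*(z-C[2])/d[2])
def crop(u,v): return 310+u/3.8-.37,110+v/3.8-.37
E
python3 - <<'E'
from h import *
P={}
for n,u,v,z in [('c',255,301,.024),('win',259,293,.045),('red',429,303,.027),('yel',86,297,.027),('ptr',215,470,.028),('lev',229,433,.096),('cable',232,105,.012),('blue',414,541,.02),('foam',247,57,.032),('f1',180,14,.032),('f2',318,90,.032),('flL',69,301,.024),('flR',441,301,.024),('flT',255,115,.024),('flB',255,487,.024)]:
    P[n]=ray('top',crop(u,v),z); print(n,P[n].round(4))
c=P['c']
for k in ('red','yel','ptr','lev','cable'):
    d=(P[k]-c)[:2]; print(k,np.hypot(*d).round(4),np.degrees(np.arctan2(d[1],d[0])).round(1))
o=r.get_obs();print(cv2.Rodrigues(o['orientation'])[0].round(3))
E
```

```text
c [ 0.56   -0.2593  0.024 ]
win [ 0.5617 -0.2597  0.045 ]
red [ 0.5581 -0.373   0.027 ]
yel [ 0.5622 -0.148   0.027 ]
ptr [ 0.4487 -0.2313  0.028 ]
lev [ 0.4671 -0.2345  0.096 ]
cable [ 0.6968 -0.2471  0.012 ]
blue [ 0.4034 -0.3599  0.02  ]
foam [ 0.7241 -0.2557  0.032 ]
f1 [ 0.7541 -0.2112  0.032 ]
f2 [ 0.7011 -0.3026  0.032 ]
flL [ 0.56   -0.1368  0.024 ]
flR [ 0.5599 -0.3815  0.024 ]
flT [ 0.6863 -0.2613  0.024 ]
flB [ 0.4379 -0.2574  0.024 ]
red 0.1137 -90.9
yel 0.1113 88.9
ptr 0.1148 165.9
lev 0.0961 165.1
cable 0.1374 5.1
[[ 0.936  0.353 -0.001]
 [ 0.353 -0.936  0.002]
 [-0.    -0.002 -1.   ]]
```

{"api": "step_arm", "payload": {"moves": [{"dx": 31.4, "dy": -26.6, "gripper": -1}, {"dx": 31.4, "dy": -26.6, "gripper": -1}, {"dx": 31.4, "dy": -26.6, "gripper": -1}, {"dx": 31.4, "dy": -26.6, "gripper": -1}, {"dx": 31.4, "dy": -26.6, "gripper": -1}, {"dx": 31.4, "dy": -26.6, "gripper": -1}, {"dx": 31.4, "dy": -26.6, "gripper": -1}, {"dx": 31.4, "dy": -26.6, "gripper": -1}, {"dx": 31.4, "dy": -26.6, "gripper": -1}, {"dx": 31.4, "dy": -26.6, "gripper": -1}, {"dx": 31.4, "dy": -26.6, "gripper": -1}, {"dx": 31.4, "dy": -26.6, "gripper": -1}, {"rz": -9.1}, {"rz": -9.1}, {"rz": -9.1}, {"rz": -9.1}, {"rz": -9.1}, {"rz": -9.1}, {}, {}]}}

```text
invalid input at $.moves[0]: expected keys rx, ry, rz, dx, dy, dz, gripper
```

```bash
python3 - <<'E'
from h import *
o=r.get_obs();print(o)
R=cv2.Rodrigues(o['orientation'])[0];print(R.round(3),np.degrees(np.arctan2(R[1,0],R[0,0])))
print(R.T@(np.array([.4776,-.2,.082])-o['tcp_pos']))
cv2.imwrite("pics/w1.png",r.grab_frame("wrist"))
E
```

```text
{'clock': 0.1, 'joints': array([ 1.10190327,  0.47774292,  0.02235799,  1.55636342, -0.01148234,
        1.10931057, -0.08309801]), 'qvel': array([-0.00089611, -0.00265715,  0.00091451, -0.00247967, -0.00019065,
        0.00063573,  0.00067459]), 'tau': array([ 3.69136833e-03, -5.97762501e+01,  1.61287844e+00, -2.81958640e+01,
        1.27497417e-02,  4.99593691e-03, -2.53419796e-05]), 'tcp_pos': array([ 0.23808461, -0.63107476,  0.25240156]), 'orientation': array([-3.08899918e+00, -5.63395044e-01,  7.03349444e-04]), 'contact_force': array([-0.68855933,  0.72232513,  0.59033225]), 'moment': array([ 0.00798886, -0.04218757,  0.02999918]), 'gripper_force': 0.0, 'grip_width': 0.08548443664006164}
[[ 0.936  0.353 -0.001]
 [ 0.353 -0.936  0.002]
 [-0.    -0.002 -1.   ]] 20.672852542903797
[ 0.37630142 -0.31847373  0.17088442]
```

View pics/w1.png

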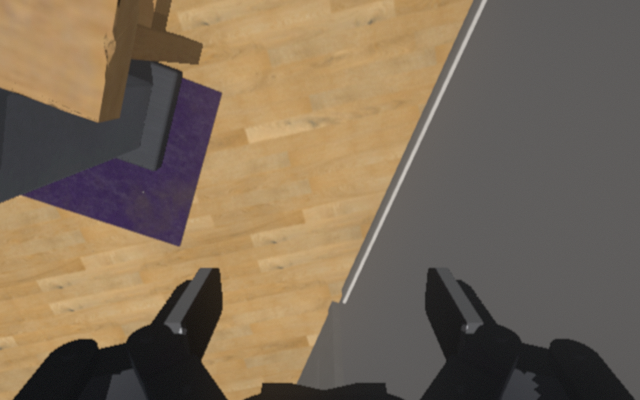

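The move was refused because every row needs all the keys. The picture only shows the floor and open fingers at the start pose. I'll resend with full rows.

{"api": "step_arm", "payload": {"moves": [{"rx": 0, "ry": 0, "rz": 0, "dx": 31.4, "dy": -26.6, "dz": 0, "gripper": -1}, {"rx": 0, "ry": 0, "rz": 0, "dx": 31.4, "dy": -26.6, "dz": 0, "gripper": -1}, {"rx": 0, "ry": 0, "rz": 0, "dx": 31.4, "dy": -26.6, "dz": 0, "gripper": -1}, {"rx": 0, "ry": 0, "rz": 0, "dx": 31.4, "dy": -26.6, "dz": 0, "gripper": -1}, {"rx": 0, "ry": 0, "rz": 0, "dx": 31.4, "dy": -26.6, "dz": 0, "gripper": -1}, {"rx": 0, "ry": 0, "rz": 0, "dx": 31.4, "dy": -26.6, "dz": 0, "gripper": -1}, {"rx": 0, "ry": 0, "rz": 0, "dx": 31.4, "dy": -26.6, "dz": 0, "gripper": -1}, {"rx": 0, "ry": 0, "rz": 0, "dx": 31.4, "dy": -26.6, "dz": 0, "gripper": -1}, {"rx": 0, "ry": 0, "rz": 0, "dx": 31.4, "dy": -26.6, "dz": 0, "gripper": -1}, {"rx": 0, "ry": 0, "rz": 0, "dx": 31.4, "dy": -26.6, "dz": 0, "gripper": -1}, {"rx": 0, "ry": 0, "rz": 0, "dx": 31.4, "dy": -26.6, "dz": 0, "gripper": -1}, {"rx": 0, "ry": 0, "rz": 0, "dx": 31.4, "dy": -26.6, "dz": 0, "gripper": -1}, {"rx": 0, "ry": 0, "rz": -9.1, "dx": 0, "dy": 0, "dz": 0, "gripper": -1}, {"rx": 0, "ry": 0, "rz": -9.1, "dx": 0, "dy": 0, "dz": 0, "gripper": -1}, {"rx": 0, "ry": 0, "rz": -9.1, "dx": 0, "dy": 0, "dz": 0, "gripper": -1}, {"rx": 0, "ry": 0, "rz": -9.1, "dx": 0, "dy": 0, "dz": 0, "gripper": -1}, {"rx": 0, "ry": 0, "rz": -9.1, "dx": 0, "dy": 0, "dz": 0, "gripper": -1}, {"rx": 0, "ry": 0, "rz": -9.1, "dx": 0, "dy": 0, "dz": 0, "gripper": -1}, {"rx": 0, "ry": 0, "rz": 0, "dx": 0, "dy": 0, "dz": 0, "gripper": -1}, {"rx": 0, "ry": 0, "rz": 0, "dx": 0, "dy": 0, "dz": 0, "gripper": -1}]}}

```text
clock: 2.65
tcp_pos: [0.478, -0.1999, 0.2532]
orientation: [-2.491, -1.914, 0.0]
contact_force: [0.5, 0.5, 0.8]
grip_width: -0.0003
gripper_force: 0.0
```

```bash
python3 - <<'E'
from h import *
o=r.get_obs();print({k:o[k] for k in('clock','joints','tcp_pos','contact_force','grip_width')})
R=cv2.Rodrigues(o['orientation'])[0];print(R.round(3),np.degrees(np.arctan2(R[1,0],R[0,0])))
print(R.T@(np.array([.4776,-.2,.082])-o['tcp_pos']))
cv2.imwrite("pics/w2.png",r.grab_frame("wrist"))
E
```

```text
{'clock': 2.65, 'joints': array([ 0.57813768,  0.24282177, -0.35279165,  1.90743403,  0.09839937,
        1.00813597, -0.07794776]), 'tcp_pos': array([ 0.47804508, -0.19993537,  0.2532189 ]), 'contact_force': array([0.53737061, 0.48122794, 0.79385266]), 'grip_width': -0.00031869427218652544}
[[ 0.257  0.966 -0.   ]
 [ 0.966 -0.257  0.   ]
 [-0.    -0.    -1.   ]] 75.09093858754754
[-0.00017302 -0.00038207  0.17121897]
```

View pics/w2.png

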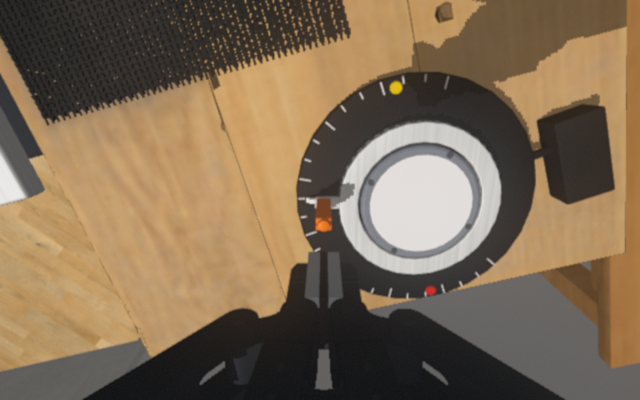

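The wrist view shows yellow at (396,88), red at (430,291), the pointer tip near (310,201), the lever top centre at (323,226), the flange ellipse spanning roughly x 297–535 and y 72–298, and the closed fingers at the bottom.

```bash
python3 - <<'E'
from h import *
P={n:ray('wrist',(u,v),z) for n,u,v,z in [('c',416,185,.024),('red',430,291,.027),('yel',396,88,.027),('ptr',310,201,.028),('lev',323,226,.096)]}
for k in P: 
    d=(P[k]-P['c'])[:2]; print(k,P[k].round(4),np.hypot(*d).round(4),np.degrees(np.arctan2(d[1],d[0])).round(1))
E
```

```text
c [ 0.5641 -0.2464  0.024 ] 0.0 0.0
red [ 0.5568 -0.3727  0.027 ] 0.1266 -93.3
yel [ 0.5622 -0.1474  0.027 ] 0.099 91.1
ptr [ 0.455  -0.2339  0.028 ] 0.1098 173.5
lev [ 0.4684 -0.2359  0.096 ] 0.0963 173.7
```

{"api": "step_arm", "payload": {"moves": [{"rx": 0, "ry": 0, "rz": 0, "dx": 0, "dy": 0, "dz": 42, "gripper": -1}, {"rx": 0, "ry": 0, "rz": 0, "dx": 0, "dy": 0, "dz": 42, "gripper": -1}, {"rx": 0, "ry": 0, "rz": 0, "dx": 0, "dy": 0, "dz": 42, "gripper": -1}, {"rx": 0, "ry": 0, "rz": 0, "dx": 0, "dy": 0, "dz": 25, "gripper": -1}, {"rx": 0, "ry": 0, "rz": 0, "dx": 0, "dy": 0, "dz": 20, "gripper": -1}, {"rx": 0, "ry": 0, "rz": 0, "dx": 0, "dy": 0, "dz": 0, "gripper": -1}, {"rx": 0, "ry": 0, "rz": 0, "dx": 0, "dy": 0, "dz": 0, "gripper": -1}]}}

```text
clock: 3.58
tcp_pos: [0.4788, -0.2, 0.083]
orientation: [2.488, 1.917, 0.001]
contact_force: [0.6, -0.2, -0.7]
grip_width: 0.0001
gripper_force: 0.0
```

{"api": "step_arm", "payload": {"moves": [{"rx": 0, "ry": 0, "rz": 0, "dx": -6, "dy": 0, "dz": 0, "gripper": -1}, {"rx": 0, "ry": 0, "rz": 0, "dx": -6, "dy": 0, "dz": 0, "gripper": -1}, {"rx": 0, "ry": 0, "rz": 0, "dx": -5, "dy": 0, "dz": 0, "gripper": -1}, {"rx": 0, "ry": 0, "rz": -2.5, "dx": -4.1, "dy": -0.7, "dz": 0, "gripper": -1}, {"rx": 0, "ry": 0, "rz": -2.5, "dx": -4.1, "dy": -0.7, "dz": 0, "gripper": -1}, {"rx": 0, "ry": 0, "rz": -2.5, "dx": -4.1, "dy": -0.7, "dz": 0, "gripper": -1}, {"rx": 0, "ry": 0, "rz": -2.5, "dx": -4.1, "dy": -0.7, "dz": 0, "gripper": -1}, {"rx": 0, "ry": 0, "rz": -5, "dx": -8.25, "dy": -1.3, "dz": 0, "gripper": -1}, {"rx": 0, "ry": 0, "rz": -5, "dx": -8.25, "dy": -1.3, "dz": 0, "gripper": -1}]}}

```text
clock: 4.7
tcp_pos: [0.4646, -0.2482, 0.0825]
orientation: [-2.113, -2.324, -0.0]
contact_force: [-0.1, 1.3, 0.7]
grip_width: 0.0003
gripper_force: 0.9
```

```bash
cat >s.py <<'E'
from h import *
o=r.get_obs();R=cv2.Rodrigues(o['orientation'])[0];h=np.degrees(np.arctan2(R[1,0],R[0,0]))
print(o['clock'],'heading',h,'lever est',h+90,'in tool from C',(R.T@(o['tcp_pos']-[.56,-.26,0]))[:2],o['contact_force'],o['joints'].round(2))
E
python3 s.py
```

```text
4.7 heading 95.4419470870308 lever est 185.4419470870308 in tool from C [ 0.02080183 -0.09388047] [-0.06105964  1.29240354  0.74708163] [ 0.68  0.5  -0.38  2.02  0.29  0.67  0.2 ]
```

{"api": "step_arm", "payload": {"moves": [{"rx": 0, "ry": 0, "rz": -5, "dx": -8.25, "dy": -1.3, "dz": 0, "gripper": -1}, {"rx": 0, "ry": 0, "rz": -5, "dx": -8.25, "dy": -1.3, "dz": 0, "gripper": -1}, {"rx": 0, "ry": 0, "rz": -5, "dx": -8.25, "dy": -1.3, "dz": 0, "gripper": -1}, {"rx": 0, "ry": 0, "rz": -5, "dx": -8.25, "dy": -1.3, "dz": 0, "gripper": -1}, {"rx": 0, "ry": 0, "rz": -5, "dx": -8.25, "dy": -1.3, "dz": 0, "gripper": -1}, {"rx": 0, "ry": 0, "rz": -5, "dx": -8.25, "dy": -1.3, "dz": 0, "gripper": -1}, {"rx": 0, "ry": 0, "rz": -5, "dx": -8.25, "dy": -1.3, "dz": 0, "gripper": -1}, {"rx": 0, "ry": 0, "rz": -5, "dx": -8.25, "dy": -1.3, "dz": 0, "gripper": -1}, {"rx": 0, "ry": 0, "rz": -5, "dx": -8.25, "dy": -1.3, "dz": 0, "gripper": -1}, {"rx": 0, "ry": 0, "rz": -5, "dx": -8.25, "dy": -1.3, "dz": 0, "gripper": -1}, {"rx": 0, "ry": 0, "rz": -5, "dx": -8.25, "dy": -1.3, "dz": 0, "gripper": -1}, {"rx": 0, "ry": 0, "rz": -5, "dx": -8.25, "dy": -1.3, "dz": 0, "gripper": -1}, {"rx": 0, "ry": 0, "rz": -2.5, "dx": -4.1, "dy": -0.7, "dz": 0, "gripper": -1}, {"rx": 0, "ry": 0, "rz": 0, "dx": 0, "dy": 0, "dz": 0, "gripper": -1}]}}

```text
clock: 6.45
tcp_pos: [0.5065, -0.3388, 0.0822]
orientation: [-0.608, -3.082, -0.0]
contact_force: [0.0, -0.6, -0.1]
grip_width: -0.0003
gripper_force: 0.0
```

```bash
python3 s.py; python3 - <<'E'
from h import *
t=r.grab_frame("top")[130:250,310:450]; s=r.grab_frame("scene")[150:240,280:420]
cv2.imwrite("pics/m1.png",np.vstack([cv2.resize(t,(560,320) if 0 else (400,343),interpolation=2),cv2.resize(s,(400,257),interpolation=2)]))
E
```

```text
6.45 heading 157.69068009106337 lever est 247.69068009106337 in tool from C [ 0.01958933 -0.0931959 ] [ 0.00658131 -0.6102472  -0.06431755] [ 0.94  0.66 -0.62  1.81  0.5   0.83  1.26]
```

View pics/m1.png

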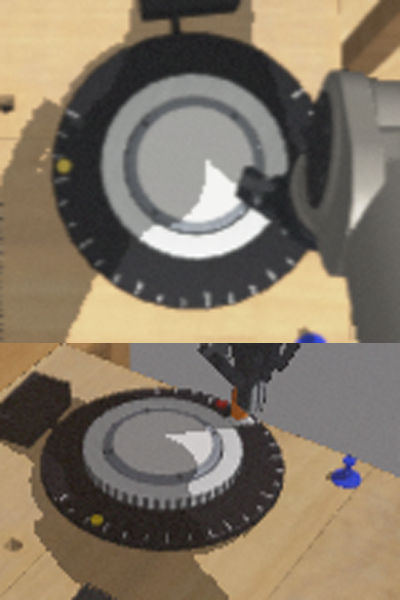

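The arm hides the light from above. In the lower (scene) crop the orange lever is at (240,402), just short of the red mark at (222,405). I'll push 15° further and look with the wrist camera.

{"api": "step_arm", "payload": {"moves": [{"rx": 0, "ry": 0, "rz": -4, "dx": -6.6, "dy": -1.1, "dz": 0, "gripper": -1}, {"rx": 0, "ry": 0, "rz": -4, "dx": -6.6, "dy": -1.1, "dz": 0, "gripper": -1}, {"rx": 0, "ry": 0, "rz": -4, "dx": -6.6, "dy": -1.1, "dz": 0, "gripper": -1}, {"rx": 0, "ry": 0, "rz": -2, "dx": -3.3, "dy": -0.6, "dz": 0, "gripper": -1}, {"rx": 0, "ry": 0, "rz": -1, "dx": -1.7, "dy": -0.3, "dz": 0, "gripper": -1}, {"rx": 0, "ry": 0, "rz": 0, "dx": 0, "dy": 0, "dz": 0, "gripper": -1}]}}

```text
clock: 7.3
tcp_pos: [0.5293, -0.3493, 0.0823]
orientation: [0.199, 3.135, -0.0]
contact_force: [-1.1, -0.2, 0.4]
grip_width: -0.0
gripper_force: 0.3
```

```bash
python3 s.py; python3 - <<'E'
from h import *
w=r.grab_frame("wrist"); s=r.grab_frame("scene")[155:225,320:410]
cv2.imwrite("pics/m2.png",np.hstack([w,cv2.copyMakeBorder(s,0,330,0,0,cv2.BORDER_CONSTANT)]))
cv2.imwrite("pics/m2s.png",cv2.resize(s,None,fx=6,fy=6,interpolation=2))
E
```

```text
7.3 heading 172.73634461880553 lever est 262.73634461880556 in tool from C [ 0.01915673 -0.09243341] [-1.11658558 -0.23549155  0.40914623] [ 0.96  0.71 -0.68  1.75  0.55  0.89  1.49]
```

View pics/m2.png

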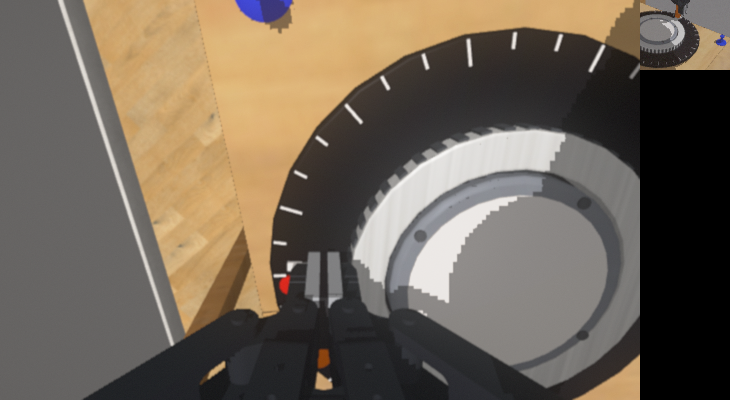

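View pics/m2s.png

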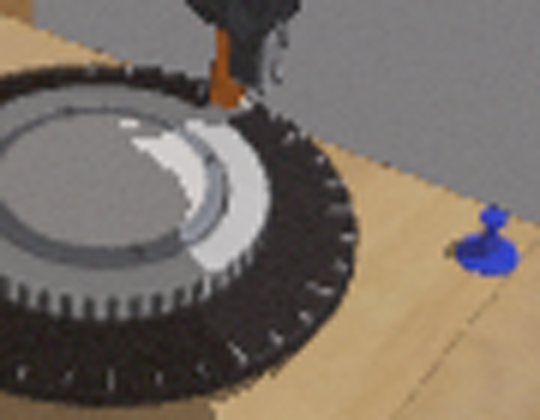

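The wrist view shows the white pointer end at about (293,266), close above the red mark, whose visible part is at (284,285). It's short of red by a few degrees.

```bash
python3 - <<'E'
from h import *
c=np.array([.56,-.26])
for n,u,v,z in [('ptr',292,266,.028),('redvis',284,285,.027)]:
    p=ray('wrist',(u,v),z)[:2]; d=p-c; print(n,p.round(4),np.hypot(*d).round(4),np.degrees(np.arctan2(d[1],d[0]))%360)
i=r.camera_info('wrist')
print(cv2.projectPoints(np.array([[.5575,-.373,.027]]),i['rvec'],i['tvec'],i['mtx'],None)[0])
E
```

```text
ptr [ 0.5445 -0.3684] 0.1095 261.8424832262539
redvis [ 0.5565 -0.375 ] 0.115 268.2765672466045
[[[287.70680422 286.06293447]]]
```

{"api": "step_arm", "payload": {"moves": [{"rx": 0, "ry": 0, "rz": -2, "dx": -3.3, "dy": -0.6, "dz": 0, "gripper": -1}, {"rx": 0, "ry": 0, "rz": -2, "dx": -3.3, "dy": -0.6, "dz": 0, "gripper": -1}, {"rx": 0, "ry": 0, "rz": -2, "dx": -3.3, "dy": -0.6, "dz": 0, "gripper": -1}, {"rx": 0, "ry": 0, "rz": -1, "dx": -1.6, "dy": -0.3, "dz": 0, "gripper": -1}, {"rx": 0, "ry": 0, "rz": 0, "dx": 0, "dy": 0, "dz": 0, "gripper": -1}, {"rx": 0, "ry": 0, "rz": 0, "dx": 10, "dy": 0, "dz": 0, "gripper": -1}, {"rx": 0, "ry": 0, "rz": 0, "dx": 25, "dy": 0, "dz": 0, "gripper": -1}, {"rx": 0, "ry": 0, "rz": 0, "dx": 20, "dy": 0, "dz": -20, "gripper": -1}, {"rx": 0, "ry": 0, "rz": 0, "dx": 0, "dy": 0, "dz": -50, "gripper": -1}, {"rx": 0, "ry": 0, "rz": 0, "dx": 0, "dy": 0, "dz": -50, "gripper": -1}, {"rx": 0, "ry": 0, "rz": 0, "dx": 0, "dy": 0, "dz": -50, "gripper": -1}, {"rx": 0, "ry": 0, "rz": 0, "dx": 0, "dy": 0, "dz": 0, "gripper": -1}, {"rx": 0, "ry": 0, "rz": 0, "dx": 0, "dy": 0, "dz": 0, "gripper": -1}]}}

```text
clock: 9.02
tcp_pos: [0.4847, -0.3521, 0.2518]
orientation: [-0.007, -3.141, 0.001]
contact_force: [-0.0, -0.8, -1.0]
grip_width: 0.0002
gripper_force: 0.0
```

```bash
python3 s.py; python3 - <<'E'
from h import *
w=r.grab_frame("wrist"); cv2.imwrite("pics/w3.png",w)
E
```

```text
9.025 heading 179.74522504867568 lever est 269.7452250486757 in tool from C [ 0.07509012 -0.09247791] [-0.03371101 -0.7910881  -0.97063772] [ 1.14  0.48 -0.83  1.7   0.39  1.13  1.76]
```

View pics/w3.png

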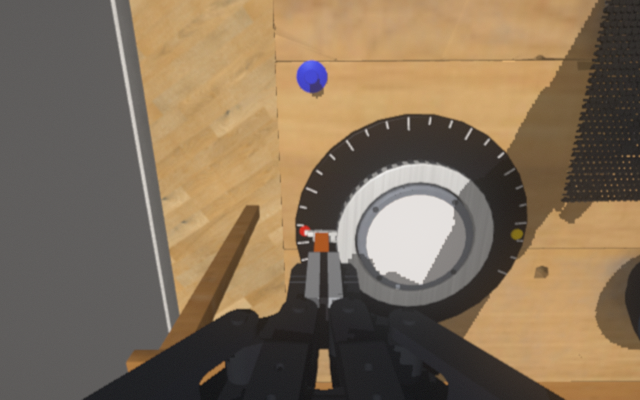

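The lever is at (321,242) and the pointer runs into the red dot at (305,231). I'll check an enlarged crop.

```bash
python3 - <<'E'
import cv2
a=cv2.imread("pics/w3.png")[215:265,285:355]
cv2.imwrite("pics/w3c.png",cv2.resize(a,None,fx=10,fy=10,interpolation=cv2.INTER_CUBIC))
E
```

```text
(no output)
```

View pics/w3c.png

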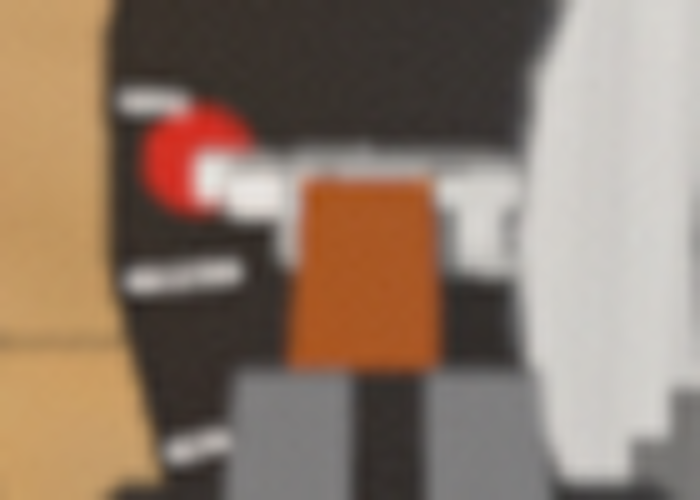

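The pointer tip is at about (210,178) in the crop and the red centre is at (200,158). With the 12 mm dot spanning about 113 px, the pointer is roughly 2 mm off, inside the 6 mm limit. The gripper is clear of everything.

```bash
python3 -c "
from bench import r
print(r.hand_in())"
```

```text
the job is handed in; nothing more can be done
None
```

I pushed the lever round until the white pointer stood on the red mark, about 2 mm off its centre by the last picture (limit 6 mm). The gripper was clear when I handed in at about 9 s; the hand-in returned no verdict.

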